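# Swap the two mis-sorted control modules between the tested tote and the returns carton

## Task

One red-capped reject stands among the green-capped modules in the blue tote, and one green-capped module stands among the red ones in the cardboard carton: swap those two, so that each ends fully down and upright in the cell that the other one left. Keep them upright on the way and set them down rather than drop them (there is free bench to stand them on while you change your grip), and do not disturb the other modules or knock the things lying on the bench.

Things in the scene. Friction and masses are not known exactly. Their poses are not given: they have to be found in the camera images.
- red_stray_c (a point): the red-capped (rejected) module that stands in the blue tote by mistake: die-cast aluminium control module with cooling fins, a plain block 60 mm (own x) by 40 mm (own y) by 105 mm tall (own z, up) with rounded foot edges (radius 4 mm), about 0.3 to 0.5 kg, closed on top by a flat red plastic cap; it looks the same either way round (half turn). The point is its centre, half-way up (52.5 mm above its underside)
- green_stray_c (a point): the green-capped (passed) module that stands in the carton by mistake: die-cast aluminium control module with cooling fins, a plain block 60 mm (own x) by 40 mm (own y) by 105 mm tall (own z, up) with rounded foot edges (radius 4 mm), about 0.3 to 0.5 kg, closed on top by a flat green plastic cap; same build as the red one. The point is its centre, half-way up (52.5 mm above its underside)
- green1_c (a point): bystander: one of the two green-capped modules that rightly stand in the tote, same size and build as the others (60 x 40 x 105 mm, point at the centre)
- green2_c (a point): bystander: one of the two green-capped modules that rightly stand in the tote, same size and build as the others (60 x 40 x 105 mm, point at the centre)
- red1_c (a point): bystander: one of the two red-capped modules that rightly stand in the carton, same size and build as the others (60 x 40 x 105 mm, point at the centre)
- red2_c (a point): bystander: one of the two red-capped modules that rightly stand in the carton, same size and build as the others (60 x 40 x 105 mm, point at the centre)
- tote: blue plastic tote, fixed to the bench, open on top: three cells in a row along its own y, each 66 mm (own x) by 46 mm (own y) inside, so its modules stand with their broad sides towards each other, 9 mm apart, long side along the tote's x (that is the only way they fit); floor 4 mm thick, walls 46 mm high over the bench, outside 82 mm (x) by 162 mm (y); modules stick out 63 mm above the walls. Origin: centre of its underside, on the bench
- carton: brown cardboard carton, fixed to the bench, open on top: three cells in a row along its own y, each 46 mm (own x) by 66 mm (own y) inside, so its modules stand end to end, 9 mm apart, long side along the carton's y (the only way they fit); floor 4 mm thick, walls 46 mm high over the bench, outside about 54 mm (x) by 212 mm (y). Origin: centre of its underside, on the bench
- tote_cell0 (a point): centre of the floor (4 mm over the bench) of the tote's cell 0, 49 mm to its -y
- carton_cell0 (a point): centre of the floor (4 mm over the bench) of the carton's cell 0, 69 mm to its -y
- tote_cell1 (a point): centre of the floor (4 mm over the bench) of the tote's cell 1, at its middle
- carton_cell1 (a point): centre of the floor (4 mm over the bench) of the carton's cell 1, at its middle
- tote_cell2 (a point): centre of the floor (4 mm over the bench) of the tote's cell 2, 49 mm to its +y
- carton_cell2 (a point): centre of the floor (4 mm over the bench) of the carton's cell 2, 69 mm to its +y
- spray_can: bystander: upright blue cleaner spray can with white cap, diameter 53 mm, 175 mm tall, loose, easily knocked over; origin at the centre of its underside
- gear: bystander: dark steel gear wheel lying flat, diameter 76 mm, 16 mm high, loose; origin at the centre of its underside. (Fixed equipment, up to 165 mm high, stands only along the back and sides of the bench, over 80 mm from any cell's centre)
- bearing: bystander: steel ball bearing lying flat, diameter 62 mm, 18 mm high, loose; origin at the centre of its underside
- scanner: bystander: black barcode scanner lying flat on the bench, loose, 52 mm high; seen from above it lies within a rectangle from -100 to 90 mm along its own x (orange nose at +x, handle at -x) and -30 to 75 mm along its own y about its origin, which lies on the bench

How it is judged (in metres and radians):
At the end, for the whole second after the job is handed in: The green stray stands in a tote cell and the red stray in a carton cell: within 8 mm of the cell's centre from above, down on its floor within 4 mm, upright within 0.1 rad, at rest; the other four still stand upright in cells of their own holder ((horizontal distance between green_stray_c and tote_cell0 below 0.008 m or horizontal distance between green_stray_c and tote_cell1 below 0.008 m or horizontal distance between green_stray_c and tote_cell2 below 0.008 m) and z of green_stray_c in the frame of tote between 0.05 and 0.0605 m and angle between each of green_stray_c, red_stray_c, green1_c, green2_c, red1_c, red2_c's own z axis and vertical below 0.1 rad and linear speed of each of green_stray, red_stray below 0.02 m/s and (horizontal distance between red_stray_c and carton_cell0 below 0.008 m or horizontal distance between red_stray_c and carton_cell1 below 0.008 m or horizontal distance between red_stray_c and carton_cell2 below 0.008 m) and z of red_stray_c in the frame of carton between 0.05 and 0.0605 m and (horizontal distance between green1_c and tote_cell0 below 0.008 m or horizontal distance between green1_c and tote_cell1 below 0.008 m or horizontal distance between green1_c and tote_cell2 below 0.008 m) and (horizontal distance between green2_c and tote_cell0 below 0.008 m or horizontal distance between green2_c and tote_cell1 below 0.008 m or horizontal distance between green2_c and tote_cell2 below 0.008 m) and (horizontal distance between red1_c and carton_cell0 below 0.008 m or horizontal distance between red1_c and carton_cell1 below 0.008 m or horizontal distance between red1_c and carton_cell2 below 0.008 m) and (horizontal distance between red2_c and carton_cell0 below 0.008 m or horizontal distance between red2_c and carton_cell1 below 0.008 m or horizontal distance between red2_c and carton_cell2 below 0.008 m)); the robot touches nothing.
It fails at once if a module that was in its right place is shifted or tipped in its cell (distance of any of green1_c, green2_c, red1_c, red2_c from where it was at the start of the episode above 0.012 m or angle between any of green1_c, green2_c, red1_c, red2_c's own z axis and vertical above 0.25 rad).
It fails at once if the spray can, gear, bearing or scanner is pushed away or knocked over (distance of any of spray_can, gear, bearing, scanner from where it was at the start of the episode above 0.025 m or angle between spray_can's own z axis and vertical above 0.35 rad).
It fails at once if a stray module is dropped (falls freely, out of the gripper) instead of being set down ((linear speed of red_stray above 0.6 m/s and contact force between the fingers and red_stray below 0.3 N) or (linear speed of green_stray above 0.6 m/s and contact force between the fingers and green_stray below 0.3 N)).
It fails at once if a stray module is tipped over or laid on its side (angle between any of red_stray_c, green_stray_c's own z axis and vertical above 0.8 rad).
It also fails if it takes over 72 s, if anything falls off the work surface, if the arm or the gripper's body presses on something with over 40 N, if the wrist force passes 120 N, or if a joint passes its speed limit or range.

## Robot

A 6-joint arm with a two-finger parallel gripper is mounted at the origin on the work surface. World frame = base frame: x ahead of the robot, y to its left, z up, the work surface at z = 0. Lengths are in m, angles in degrees, forces in N, time in s.
With the tool pointing down it reaches from about 0.4 to 0.825 m from the base axis. Payload 7 kg.
Tool frame: the origin (TCP) lies at the very end of the fingers, on their centre line; the grasp point (between the pads) lies 19 mm behind it; z points along the fingers, y is the direction in which the jaws open and shut (so a half turn about z gives the same grasp; the last joint's range is limited). The gripper opens to 88 mm and grips with 3 to 60 N. Pads are 19 mm wide; open, the fingers measure 130 mm over their backs; the gripper's body (78 mm by 193 mm) begins 47 mm behind the grasp point.
Start: joints at [-52.191, 20.546, 0.682, 0, -70.136, -16.507], TCP at [0.245, -0.629, 0.227] pointing down, gripper open.
Joint ranges: [-176.03, 176.03], [-82.01, 121.73], [-58.28, 71.71], [-173.87, 95.51], [-174.79, -0.11], [-173.66, 173.66]. Speed limits (degrees/s): [136.94, 136.94, 172.46, 180, 180, 180].

## Interface

Orientations are given as [roll, pitch, yaw] about the fixed x, y, z axes, in that order (R = Rz(yaw) Ry(pitch) Rx(roll)).
In Python, from plant import ctrl, snapshot, workorder gives the robot as it stands. The module is installed in compiled form; this text tells all that it offers.
- The arm moves only by the shell command python3 -m creep 'ROWS'. ROWS is JSON, a list of rows, each a list of 5 numbers: the shift along the tool's x, y, z scaled (see below), then the turn about the tool's z scaled (see below), then the finger opening in mm, from 0 to 87.6. A call has exactly 8 rows; each row is the pose to reach, as a shift and turn from the pose commanded when the call began, along the tool's axes at that moment, turning the shorter way round; what a row does not reach only later rows make up. The controller multiplies each number of a shift by 0.1 m and each number of a turn by 180 degrees. A row lasts 1/12 s, in which the tool goes at most 41.7 mm and 7.16 degrees, less where a joint would pass 70% of its speed; a pose out of reach is approached as far as the arm can. A call with a number of a shift or a turn outside -1 to 1 is refused whole. A call with a gripper value outside its range is refused whole. The fingers move at their own pace and stop on an object; the grip force is fixed at half the most. Time passes only in rows, so rows that repeat a pose let the fingers close, or fill a call up. It gives the time, the measured TCP pose, the force and the opening at its end, in the units of the state.
- ctrl.get_obs(): the state, without advancing time (a new reading comes with each control period).
- snapshot(name): name is "side" or "top"; returns a dict with "img" (420x560x3 uint8, blue, green, red), "camera_matrix" (3x3 intrinsics, pixels), "xyz" and "rotation" of the camera in the world. Camera axes: x right, y up, looking along -z (the intrinsics and any distortion apply to the point x, -y, -z); pixel columns grow to the right and rows downward; lengths in m; the calibration is good to about 2 mm. A picture is of the moment at which its call begins. There is no depth.
- workorder.close_job(): hands the job in, once; it reports no verdict.
The state is a dict: "clock": time; "joint_pos": joint angles; "qvel": joint speeds; "tau": joint torques, N m; "tool_pos": TCP position; "orientation": TCP orientation; "force": force on the tool from outside, world axes, zero at the start; "moment": the same for the moment, N m; "opening": finger opening in m.
Only numpy, scipy, OpenCV 4.12 (cv2) and the standard library are available. Lean on these libraries where they do the work, as an engineer would, in place of code of your own. Each camera call takes 0.05 s, during which the arm holds its last target.

## Working session

There is one attempt and no reset: what is moved stays moved. The work goes in short steps, Python scripts to look and compute and a shell command to move; the robot and the scene stay as the last step left them, time stands still between calls to the robot, and variables do not carry over. Pictures are saved under pics/ and viewed, and the job is handed in when it is done.

```bash
mkdir -p pics; python3 - <<'E'
from plant import ctrl, snapshot
import cv2,pickle,numpy as np
print(ctrl.get_obs())
for n in("top","side"):
    s=snapshot(n);cv2.imwrite(f"pics/{n}0.png",s["img"]);pickle.dump(s,open(n+"0.pkl","wb"))
    print(n,s["camera_matrix"],s["xyz"],s["rotation"],[k for k in s])
E
```

```text
{'clock': 0.0, 'joint_pos': array([-5.21906430e+01,  2.05895705e+01,  6.34393160e-01, -2.01866663e-02,
       -7.01376986e+01, -1.65066214e+01]), 'qvel': array([-0.04765166, -0.08334026, -0.08429231,  0.04865567, -0.06186612,
       -0.01941657]), 'tau': array([-3.02793469e-04, -5.82718313e+01,  2.93053383e+01,  6.99729905e+00,
        6.70801266e-03, -1.37453117e-04]), 'tool_pos': array([ 0.24501381, -0.62842806,  0.22564825]), 'orientation': array([ 1.79905559e+02, -8.19613980e-03, -1.58704132e+02]), 'force': array([ 0.0728439 , -0.33069759, -0.42196943]), 'moment': array([-0.00193042,  0.03674805,  0.06929073]), 'opening': 0.08760743619034361}
top [[432.02318504   0.         272.89897165]
 [  0.         432.02318504 206.9581412 ]
 [  0.           0.           1.        ]] [0.37304569 0.01560241 0.97190973] [ 11.11259334  -0.6937006  -91.49365668] ['img', 'camera_matrix', 'xyz', 'rotation']
side [[508.8211238    0.         270.9096631 ]
 [  0.         508.8211238  207.54404167]
 [  0.           0.           1.        ]] [0.35406043 0.73436088 0.9186851 ] [  41.2135864    -0.21232408 -163.7584066 ] ['img', 'camera_matrix', 'xyz', 'rotation']
```

View pics/top0.png

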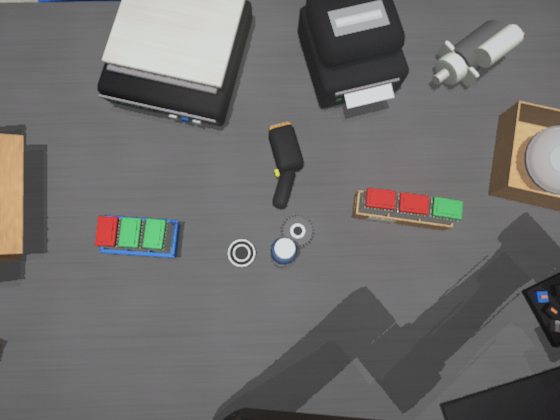

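View pics/side0.png

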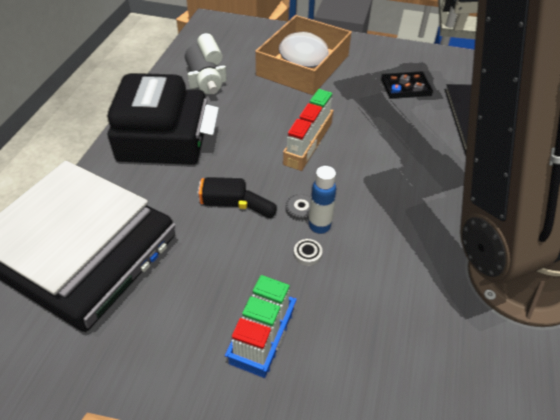

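```bash
cat > h.py <<'E'
import cv2,pickle,numpy as np
from scipy.spatial.transform import Rotation as Ro
def cam(s):
    return np.array(s["camera_matrix"]),np.array(s["xyz"]),Ro.from_euler("xyz",s["rotation"],degrees=True).as_matrix()
def cast(s,uv,z):
    K,t,R=cam(s);uv=np.atleast_2d(uv).astype(float)
    d=np.c_[(uv[:,0]-K[0,2])/K[0,0],-(uv[:,1]-K[1,2])/K[1,1],-np.ones(len(uv))]@R.T
    return t+d*((z-t[2])/d[:,2])[:,None]
def proj(s,P):
    K,t,R=cam(s);c=(np.atleast_2d(P)-t)@R
    return np.c_[K[0,0]*c[:,0]/-c[:,2]+K[0,2],K[1,1]*-c[:,1]/-c[:,2]+K[1,2]]
def mask(img,col):
    h=cv2.cvtColor(img,cv2.COLOR_BGR2HSV)
    if col=="red": return cv2.inRange(h,(0,150,90),(8,255,255))|cv2.inRange(h,(172,150,90),(180,255,255))
    if col=="green": return cv2.inRange(h,(50,120,90),(75,255,255))
    if col=="blue": return cv2.inRange(h,(100,140,90),(125,255,255))
def caps(s,col,z=0.109,amin=150):
    m=mask(s["img"],col);out=[]
    for c in cv2.findContours(m,cv2.RETR_EXTERNAL,cv2.CHAIN_APPROX_NONE)[0]:
        if cv2.contourArea(c)<amin: continue
        p=cast(s,c[:,0,:],z)[:,:2]
        r=cv2.minAreaRect((p*1000).astype(np.float32))
        # moments-based centre
        mm=cv2.moments(c);uc=[mm["m10"]/mm["m00"],mm["m01"]/mm["m00"]]
        out.append((np.round(uc,1),np.round(cast(s,[uc],z)[0,:2]*1000,1),np.round(r[0],1),np.round(r[1],1),round(r[2],1)))
    return out
E
python3 - <<'E'
from h import *
for n in("top","side"):
    s=pickle.load(open(n+"0.pkl","rb"))
    for c in("red","green","blue"):
        for o in caps(s,c,0.109 if c!="blue" else .046): print(n,c,*o)
s=pickle.load(open("top0.pkl","rb"))
for n,uv,z in[("can top",(285,244),.175),("gear",(298,231),.016),("bearing",(241,253),.018),("scan nose",(281,128),.03),("scan handle",(281,205),.03),("printerbottom",(345,105),.1),("papers",(195,120),.1)]: print(n,cast(s,[uv],z)[0].round(3))
E
```

```text
top red [106.3 230.8] [501.3 335.8] [501.7 335.8] [39.6 58.6] 86.5
top red [413.7 203.2] [ 543.2 -287.7] [ 543.2 -287.7] [59.2 38.9] 81.3
top red [380.1 198.4] [ 554.8 -219.5] [ 554.9 -219.6] [58.3 38.9] 82.1
top green [129.9 232. ] [497.9 288.6] [497.9 288.6] [39.1 58. ] 85.3
top green [447.2 208.1] [ 531.4 -355.5] [ 531.4 -355.4] [57.4 37.5] 80.3
top blue [149.8 246.5] [474.7 265.2] [497.9 289. ] [160.8  80.6] 84.5
side red [251.  332.8] [501.7 340.6] [501.9 340.1] [41.2 60.1] 86.8
side red [304.4 120.7] [ 550.  -246.8] [ 550.1 -249.2] [137.2  41.8] 79.9
side green [260.8 310.4] [498.2 293.7] [498.5 293.4] [41.9 59.4] 85.0
side green [270.6 288.6] [494.2 244.9] [494.4 244.6] [42.8 59.6] 83.4
side green [320.6  97.2] [ 532.1 -352.3] [ 532.2 -352.1] [65.  40.5] 79.3
side blue [260.5 349.9] [486.  337.7] [497.3 295.8] [171.5  84.9] 84.5
side blue [324.3 194.7] [456.4 -73.8] [457.5 -75.5] [52.  62.3] 12.5
side blue [462.3  42.6] [ 174.6 -845.4] [ 176.9 -846.8] [77.2 55.8] 1.5
can top [ 0.459 -0.019  0.175]
gear [ 0.504 -0.055  0.016]
bearing [0.458 0.072 0.018]
scan nose [ 0.743 -0.024  0.03 ]
scan handle [ 0.562 -0.019  0.03 ]
printerbottom [ 0.765 -0.161  0.1  ]
papers [0.737 0.162 0.1  ]
```

```bash
cat >> h.py <<'E'
def go(x,y,z,yaw,o=None):
    """delta from measured tool pose to target, in creep units (dx,dy,dz,turn)"""
    from plant import ctrl
    o=ctrl.get_obs();p=np.array(o["tool_pos"]);e=o["orientation"]
    R=Ro.from_euler("xyz",[180,0,e[2]],degrees=True).as_matrix()
    d=R.T@(np.array([x,y,z])-p)/0.1
    t=-((yaw-e[2]+180)%360-180)/180
    print("t",round(float(o["clock"]),2),"tcp",p.round(4),"rpy",np.round(e,2),"F",np.round(o["force"],1),"open",round(o["opening"]*1000,1))
    print("  delta units",d.round(3),"turn",round(t,4))
E
python3 - <<'E'
from h import *
from plant import ctrl
for i in range(2): go(.5315,-.354,.2,-99.8)
s=pickle.load(open("top0.pkl","rb"))
h=cv2.cvtColor(s["img"],cv2.COLOR_BGR2HSV); print(h[233,147:160],h[232,129])
cv2.imwrite("pics/crop.png",cv2.resize(s["img"][200:270,85:195],None,fx=7,fy=7,interpolation=0))
E
```

```text
t 0.1 tcp [ 0.245  -0.6285  0.2258] rpy [ 1.7992e+02 -1.0000e-02 -1.5870e+02] F [ 0.4 -1.7 -0.1] open 87.5
  delta units [-3.666  1.517  0.258] turn -0.3272
t 0.1 tcp [ 0.245  -0.6285  0.2258] rpy [ 1.7992e+02 -1.0000e-02 -1.5870e+02] F [ 0.4 -1.7 -0.1] open 87.5
  delta units [-3.666  1.517  0.258] turn -0.3272
[[ 68 120 200]
 [ 68 119 201]
 [ 67 118 201]
 [ 68 118 201]
 [ 67 118 201]
 [ 68 118 201]
 [ 68 118 201]
 [ 68 118 201]
 [ 68 118 201]
 [ 68 119 201]
 [ 67 118 201]
 [ 67 118 201]
 [ 68 118 194]] [ 68 122 199]
```

View pics/crop.png

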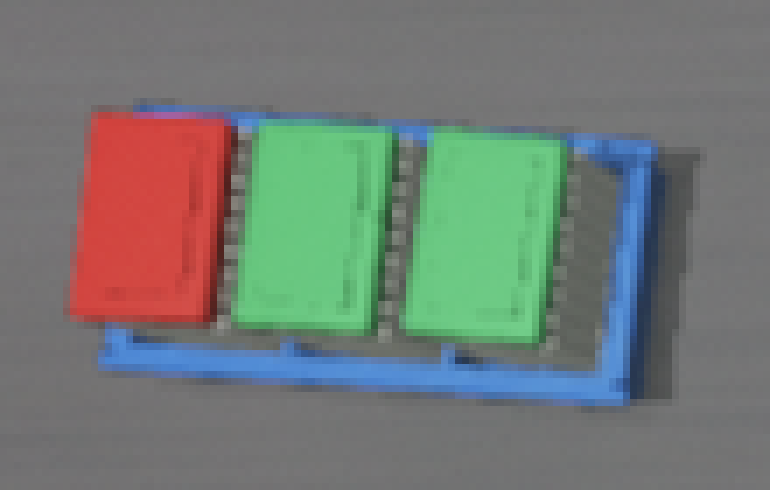

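```bash
sed -i 's/(50,120,90)/(50,90,90)/' h.py
C="python3 -m creep"
$C '[[-0.08,0.03,0,0,87.6],[-0.19,0.08,0,0,87.6],[-0.31,0.13,0,0,87.6],[-0.43,0.18,0,0,87.6],[-0.55,0.23,0,0,87.6],[-0.67,0.28,0,0,87.6],[-0.79,0.33,0,0,87.6],[-0.92,0.38,0,0,87.6]]'
$C '[[-0.12,0.05,0,0,87.6],[-0.24,0.1,0,0,87.6],[-0.36,0.15,0,0,87.6],[-0.48,0.2,0,0,87.6],[-0.6,0.25,0,0,87.6],[-0.72,0.3,0,0,87.6],[-0.84,0.35,0,0,87.6],[-0.96,0.4,0,0,87.6]]'
$C '[[-0.12,0.05,0,0,87.6],[-0.24,0.1,0,0,87.6],[-0.36,0.15,0,0,87.6],[-0.48,0.2,0,0,87.6],[-0.6,0.25,0,0,87.6],[-0.72,0.3,0,0,87.6],[-0.84,0.35,0,0,87.6],[-0.96,0.4,0,0,87.6]]'
$C '[[-0.12,0.05,0,-0.03,87.6],[-0.24,0.1,0,-0.07,87.6],[-0.36,0.15,0,-0.11,87.6],[-0.48,0.2,0,-0.15,87.6],[-0.6,0.25,0,-0.19,87.6],[-0.7,0.3,0,-0.23,87.6],[-0.77,0.33,0,-0.27,87.6],[-0.8,0.34,0,-0.3,87.6]]'
python3 - <<'E'
from h import *
go(.5315,-.354,.13,-99.8)
E
```

```text
clock: 0.77
tool_pos: [0.3182, -0.5589, 0.2268]
orientation: [-180.0, 0.0, -158.7]
force: [-0.3, -0.1, 0.1]
opening: 0.0879
clock: 1.43
tool_pos: [0.3929, -0.487, 0.2265]
orientation: [180.0, -0.0, -158.7]
force: [-0.5, -0.5, 0.2]
opening: 0.0877
clock: 2.1
tool_pos: [0.4679, -0.4148, 0.2266]
orientation: [-180.0, 0.0, -158.7]
force: [0.9, -0.1, 0.1]
opening: 0.0873
clock: 2.77
tool_pos: [0.5303, -0.3537, 0.2264]
orientation: [180.0, 0.0, -104.3]
force: [-0.3, -0.1, 0.0]
opening: 0.0876
t 2.77 tcp [ 0.5303 -0.3537  0.2264] rpy [ 180.      0.   -104.27] F [-0.3 -0.1  0. ] open 87.6
  delta units [ 0.    -0.012  0.964] turn -0.0248
```

```bash

python3 -m creep '[[0,-0.01,0.1,-0.012,87.6],[0,-0.01,0.25,-0.025,87.6],[0,-0.01,0.4,-0.025,87.6],[0,-0.01,0.55,-0.025,87.6],[0,-0.01,0.7,-0.025,87.6],[0,-0.01,0.8,-0.025,87.6],[0,-0.01,0.8,-0.025,87.6],[0,-0.01,0.8,-0.025,87.6]]'
python3 - <<'E'
from h import *
from plant import snapshot
go(.5315,-.354,.065,-99.8)
for n in("top","side"):
    s=snapshot(n);pickle.dump(s,open(n+"1.pkl","wb"))
    im=s["img"];cv2.imwrite(f"pics/{n}1.png",im)
    for c in("red","green"):
        for o in caps(s,c): print(n,c,*o)
    for dz in(0,):
        p=s and proj(s,[[.531,-.354,.146],[.531,-.354,.109]]);print(p)
t=cv2.resize(pickle.load(open("top1.pkl","rb"))["img"][140:260,360:500],None,fx=4,fy=4)
u=cv2.resize(pickle.load(open("side1.pkl","rb"))["img"][40:160,250:350],None,fx=4,fy=4)
cv2.imwrite("pics/c1.png",t);cv2.imwrite("pics/c1s.png",u)
E
```

```text
clock: 3.43
tool_pos: [0.5302, -0.3551, 0.1464]
orientation: [179.9, -0.0, -100.2]
force: [0.6, -0.2, -0.2]
opening: 0.0875
t 3.43 tcp [ 0.5302 -0.3551  0.1464] rpy [ 1.7994e+02 -1.0000e-02 -1.0018e+02] F [ 0.6 -0.2 -0.2] open 87.5
  delta units [-0.013 -0.011  0.814] turn -0.0021
top red [106.3 230.9] [501.2 335.8] [501.6 335.8] [39.5 58.5] 86.2
top green [153.8 233.6] [493.5 240.8] [494.2 240.6] [41.  60.2] 83.3
top green [129.5 232.3] [497.4 289.4] [497.5 289.4] [41.  58.8] 85.2
[[454.14228574 204.72977465]
 [446.47408558 208.30903293]]
side red [251.  332.8] [501.7 340.6] [501.9 340.1] [41.2 60.1] 86.8
side red [304.3 120.7] [ 550.2 -246.6] [ 550.4 -249.1] [136.6  41.2] 80.6
side green [260.8 310.4] [498.2 293.7] [498.5 293.2] [43.1 60.9] 85.0
side green [270.6 288.6] [494.1 244.8] [494.4 244.4] [44.  61.1] 83.7
side green [320.7  97.2] [ 532. -352.] [ 532.2 -352.1] [65.  41.8] 79.2
[[322.33426033  84.95410576]
 [321.20607981  96.8411125 ]]
```

View pics/c1.png

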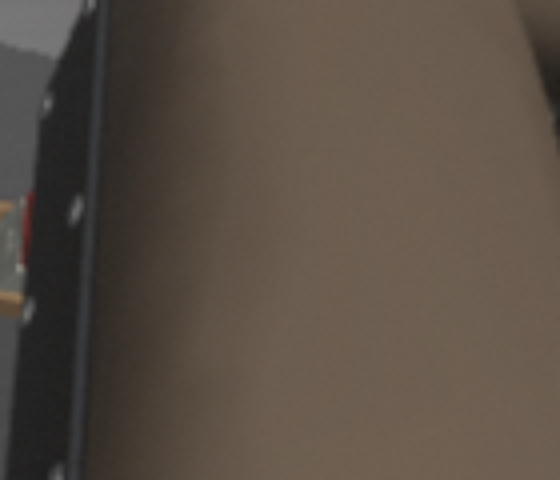

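View pics/c1s.png

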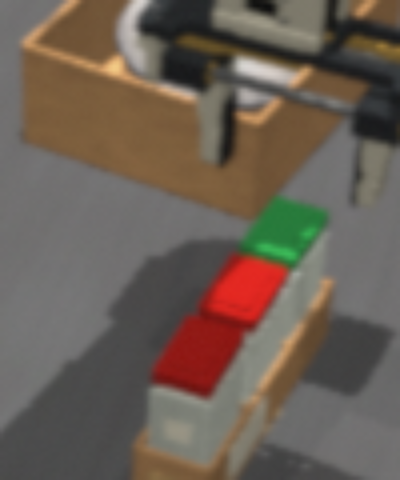

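```bash

python3 -m creep '[[-0.01,-0.01,0.1,0,87.6],[-0.01,-0.01,0.24,0,87.6],[-0.01,-0.01,0.38,0,87.6],[-0.01,-0.01,0.52,0,87.6],[-0.01,-0.01,0.66,0,87.6],[-0.01,-0.01,0.78,0,87.6],[-0.01,-0.01,0.86,0,87.6],[-0.01,-0.01,0.86,0,60]]'
python3 -m creep '[[0,0,0,0,50],[0,0,0,0,40],[0,0,0,0,30],[0,0,0,0,30],[0,0,0,0,30],[0,0,0,0,30],[0,0,0,0,30],[0,0,0,0,30]]'
```

```text
clock: 4.2
tool_pos: [0.5303, -0.354, 0.0586]
orientation: [179.8, 0.0, -100.2]
force: [0.2, -0.8, 0.2]
opening: 0.0847
clock: 4.87
tool_pos: [0.5317, -0.3546, 0.061]
orientation: [-179.9, -0.0, -100.2]
force: [0.5, 0.4, 1.7]
opening: 0.0399
```

```bash
C="python3 -m creep"
$C '[[0,0,-0.06,0,30],[0,0,-0.16,0,30],[0,0,-0.28,0,30],[0,0,-0.42,0,30],[0,0,-0.56,0,30],[0,0,-0.7,0,30],[0,0,-0.85,0,30],[0,0,-1,0,30]]'
$C '[[0,0,-0.15,0,30],[0,0,-0.3,0,30],[0,0,-0.45,0,30],[0,0,-0.6,0,30],[0,0,-0.75,0,30],[0,0,-0.88,0,30],[-0.05,0.02,-0.97,0,30],[-0.13,0.05,-1,0,30]]'
python3 - <<'E'
from h import *
from plant import snapshot
go(.37,.28,.27,-100.2)
s=snapshot("side");cv2.imwrite("pics/s2.png",s["img"])
for c in("red","green"):
        for o in caps(s,c,.109+.2): print(c,*o)
E
```

```text
clock: 5.53
tool_pos: [0.5301, -0.3542, 0.1621]
orientation: [179.9, 0.0, -100.2]
force: [-0.1, -0.2, -4.1]
opening: 0.0399
clock: 6.2
tool_pos: [0.5283, -0.3409, 0.2626]
orientation: [-179.9, -0.0, -100.3]
force: [0.6, 0.7, -3.6]
opening: 0.04
t 6.2 tcp [ 0.5283 -0.3409  0.2626] rpy [-1.7992e+02 -3.0000e-02 -1.0025e+02] F [ 0.6  0.7 -3.6] open 40.0
  delta units [-5.828  2.662 -0.074] turn -0.0003
red [251.  332.8] [465.3 437.9] [465.4 437.5] [31.  45.2] 86.8
red [304.4 120.5] [501.8  -5. ] [500.8  -6.4] [103.6  31.9] 81.0
green [260.8 310.4] [462.6 402.6] [462.8 402.2] [32.5 45.9] 85.0
green [270.6 288.6] [459.5 365.7] [459.8 365.4] [33.2 46. ] 83.7
green [325.5  31.4] [ 531.1 -328.4] [ 529.4 -331.1] [63.3 39.2] 80.7
```

View pics/s2.png

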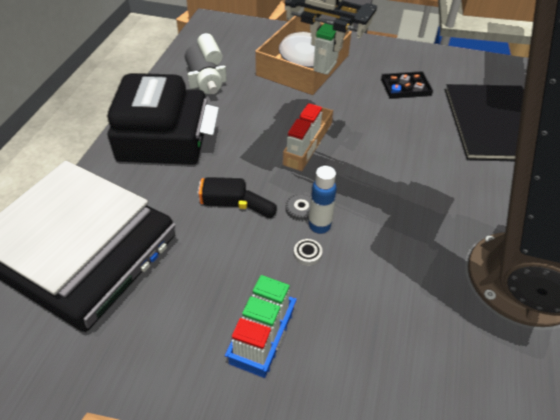

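```bash
C="python3 -m creep"
for i in 1; do
$C '[[-0.12,0.05,-0.02,0,30],[-0.24,0.11,-0.04,0,30],[-0.36,0.16,-0.06,0,30],[-0.48,0.22,-0.07,0,30],[-0.6,0.27,-0.07,0,30],[-0.73,0.33,-0.07,0,30],[-0.85,0.39,-0.07,0,30],[-0.97,0.44,-0.07,0,30]]'
$C '[[-0.12,0.05,0,0,30],[-0.24,0.11,0,0,30],[-0.36,0.16,0,0,30],[-0.48,0.22,0,0,30],[-0.6,0.27,0,0,30],[-0.73,0.33,0,0,30],[-0.85,0.39,0,0,30],[-0.97,0.44,0,0,30]]'
$C '[[-0.12,0.05,0,0,30],[-0.24,0.11,0,0,30],[-0.36,0.16,0,0,30],[-0.48,0.22,0,0,30],[-0.6,0.27,0,0,30],[-0.73,0.33,0,0,30],[-0.85,0.39,0,0,30],[-0.97,0.44,0,0,30]]'
$C '[[-0.12,0.05,0,0,30],[-0.24,0.11,0,0,30],[-0.36,0.16,0,0,30],[-0.48,0.22,0,0,30],[-0.6,0.27,0,0,30],[-0.73,0.33,0,0,30],[-0.85,0.39,0,0,30],[-0.97,0.44,0,0,30]]'
$C '[[-0.12,0.05,0,-0.02,30],[-0.24,0.11,0,-0.05,30],[-0.36,0.16,0,-0.08,30],[-0.48,0.22,0,-0.11,30],[-0.6,0.27,0,-0.14,30],[-0.73,0.33,0,-0.18,30],[-0.85,0.39,0,-0.22,30],[-0.97,0.44,0,-0.26,30]]'
done
python3 - <<'E'
from h import *
go(.37,.28,.17,-5)
E
```

```text
clock: 6.92
tool_pos: [0.5019, -0.236, 0.2675]
orientation: [180.0, 0.0, -100.2]
force: [0.0, -0.3, -3.4]
opening: 0.0398
clock: 7.58
tool_pos: [0.4758, -0.1331, 0.2676]
orientation: [-180.0, 0.0, -100.2]
force: [0.4, -0.6, -3.0]
opening: 0.0395
clock: 8.25
tool_pos: [0.4495, -0.03, 0.2676]
orientation: [-180.0, 0.0, -100.2]
force: [0.1, -0.3, -2.5]
opening: 0.0401
clock: 8.92
tool_pos: [0.4233, 0.0732, 0.2676]
orientation: [-180.0, 0.0, -100.2]
force: [-0.0, 0.2, -3.1]
opening: 0.04
clock: 9.58
tool_pos: [0.3971, 0.1763, 0.2676]
orientation: [-180.0, 0.0, -53.2]
force: [0.3, 0.5, -3.6]
opening: 0.0397
t 9.58 tcp [0.3971 0.1763 0.2676] rpy [-1.7998e+02  1.0000e-02 -5.3150e+01] F [ 0.3  0.5 -3.6] open 39.7
  delta units [-0.992 -0.405  0.976] turn -0.2675
```

```bash
C="python3 -m creep"
$C '[[-0.12,-0.05,0.05,-0.035,30],[-0.25,-0.1,0.15,-0.07,30],[-0.4,-0.16,0.3,-0.105,30],[-0.55,-0.22,0.45,-0.14,30],[-0.7,-0.28,0.6,-0.175,30],[-0.85,-0.34,0.75,-0.21,30],[-0.95,-0.38,0.88,-0.245,30],[-0.98,-0.4,0.97,-0.265,30]]'
python3 - <<'E'
from h import *
go(.37,.28,.06,-5)
E
```

```text
clock: 10.25
tool_pos: [0.3707, 0.2793, 0.1694]
orientation: [180.0, 0.0, -5.4]
force: [-0.1, 1.1, -3.0]
opening: 0.0401
t 10.25 tcp [0.3707 0.2793 0.1694] rpy [ 1.7997e+02  2.0000e-02 -5.4100e+00] F [-0.1  1.1 -3. ] open 40.1
  delta units [-0.008 -0.007  1.094] turn -0.0023
```

```bash
C="python3 -m creep"
$C '[[0,0,0.12,0,30],[0,0,0.26,0,30],[0,0,0.4,0,30],[0,0,0.54,0,30],[0,0,0.68,0,30],[0,0,0.8,0,30],[0,0,0.9,0,30],[0,0,0.97,0,30]]'
$C '[[0,0,0.05,0,30],[0,0,0.09,0,30],[0,0,0.12,0,30],[0,0,0.14,0,30],[0,0,0.155,0,30],[0,0,0.155,0,30],[0,0,0.155,0,30],[0,0,0.155,0,30]]'
```

```text
clock: 10.92
tool_pos: [0.3712, 0.278, 0.0728]
orientation: [180.0, 0.0, -5.8]
force: [0.2, 0.5, -3.9]
opening: 0.0397
clock: 11.58
tool_pos: [0.372, 0.2782, 0.0583]
orientation: [-180.0, -0.0, -5.8]
force: [-0.2, 0.5, -2.6]
opening: 0.0397
```

```bash
C="python3 -m creep"
$C '[[0,0,0.01,0,30],[0,0,0.015,0,30],[0,0,0.015,0,30],[0,0,0.015,0,30],[0,0,0.015,0,30],[0,0,0.015,0,30],[0,0,0.015,0,30],[0,0,0.015,0,30]]'

```

```text
clock: 12.25
tool_pos: [0.372, 0.2783, 0.0569]
orientation: [-180.0, -0.0, -5.8]
force: [-0.8, -1.5, 5.2]
opening: 0.0401
```

```bash
C="python3 -m creep"
$C '[[0,0,0,0,50],[0,0,0,0,87.6],[0,0,0,0,87.6],[0,0,0,0,87.6],[0,0,-0.05,0,87.6],[0,0,-0.15,0,87.6],[0,0,-0.27,0,87.6],[0,0,-0.4,0,87.6]]'
$C '[[0,0,-0.12,0,87.6],[0,0,-0.24,0,87.6],[0,0,-0.36,0,87.6],[0,0,-0.46,0,87.6],[0.05,0,-0.52,0,87.6],[0.12,0,-0.54,0.02,87.6],[0.2,0,-0.54,0.05,87.6],[0.3,0,-0.54,0.08,87.6]]'
python3 - <<'E'
from h import *
from plant import snapshot
go(.5016,.338,.15,-95)
for n in ("side","top"):
    s=snapshot(n);cv2.imwrite(f"pics/{n}3.png",s["img"])
    for o in caps(s,"green",.105): print(*o)
E
```

```text
clock: 12.92
tool_pos: [0.3717, 0.2778, 0.097]
orientation: [180.0, 0.0, -5.8]
force: [-0.3, 1.0, 0.7]
opening: 0.0858
clock: 13.58
tool_pos: [0.4021, 0.2751, 0.1509]
orientation: [-180.0, -0.0, -20.4]
force: [-0.2, -0.4, -1.2]
opening: 0.0877
t 13.58 tcp [0.4021 0.2751 0.1509] rpy [-179.96   -0.    -20.44] F [-0.2 -0.4 -1.2] open 87.7
  delta units [ 0.713 -0.937  0.009] turn 0.4142
[331.9 324.4] [370.  282.9] [371.3 281.8] [43.4 50.3] 82.8
[259.2 310.8] [501.5 293.2] [499.2 291.1] [43.3 61.2] 85.0
[265.  285.6] [506.6 239.1] [502.4 241.4] [44.4 47.6] 81.8
[131.5 287.3] [388.8 282.8] [389.2 284.2] [26.4 37.8] 70.7
[153.9 233.4] [494.3 241.7] [495.1 241.6] [41. 60.] 83.7
[129.5 232.1] [498.3 290.6] [498.4 290.7] [41.2 58.5] 85.2
```

View pics/side3.png

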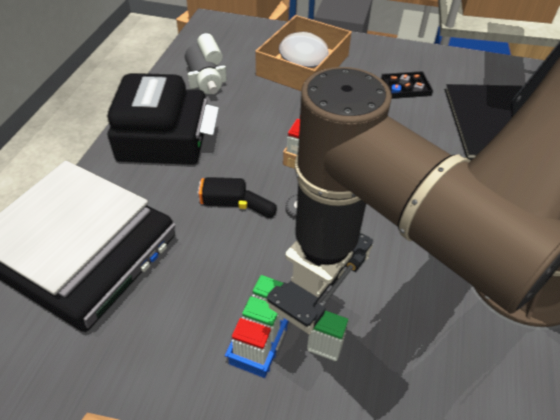

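```bash
C="python3 -m creep"
$C '[[0.08,-0.1,0,0.035,87.6],[0.18,-0.22,0,0.07,87.6],[0.28,-0.36,0,0.105,87.6],[0.38,-0.5,0,0.14,87.6],[0.48,-0.64,0,0.175,87.6],[0.58,-0.77,0,0.21,87.6],[0.66,-0.88,0,0.245,87.6],[0.7,-0.92,0,0.28,87.6]]'
$C '[[0,0,0,0.03,87.6],[0,0,0,0.06,87.6],[0,0,0,0.09,87.6],[0,0,0,0.12,87.6],[0,0,0,0.134,87.6],[0,0,0,0.134,87.6],[0,0,0,0.134,87.6],[0,0,0,0.134,87.6]]'
python3 - <<'E'
from h import *
from plant import snapshot
go(.5018,.338,.061,-95)
s=snapshot("side");cv2.imwrite("pics/s4.png",cv2.resize(s["img"][220:400,180:360],None,fx=3,fy=3))
print(proj(s,[[.5018,.338,.109]]),proj(s,[list(__import__("plant").ctrl.get_obs()["tool_pos"])]))
for o in caps(s,"red",.109): print(*o)
E
```

```text
clock: 14.35
tool_pos: [0.5002, 0.338, 0.15]
orientation: [180.0, -0.0, -70.8]
force: [-0.4, -0.1, -0.5]
opening: 0.0879
clock: 15.02
tool_pos: [0.4991, 0.3372, 0.1505]
orientation: [180.0, -0.0, -94.6]
force: [-0.6, -0.2, -0.3]
opening: 0.0875
t 15.02 tcp [0.4991 0.3372 0.1505] rpy [ 1.7999e+02 -1.0000e-02 -9.4570e+01] F [-0.6 -0.2 -0.3] open 87.5
  delta units [-0.011 -0.027  0.895] turn 0.0024
[[251.41269645 331.48346369]] [[252.48909458 319.72384413]]
[250.8 332.9] [502.  340.9] [502.1 340.6] [40.6 59.6] 85.5
[304.4 120.7] [ 550.  -246.6] [ 550.  -249.2] [137.3  41.9] 79.8
```

View pics/s4.png

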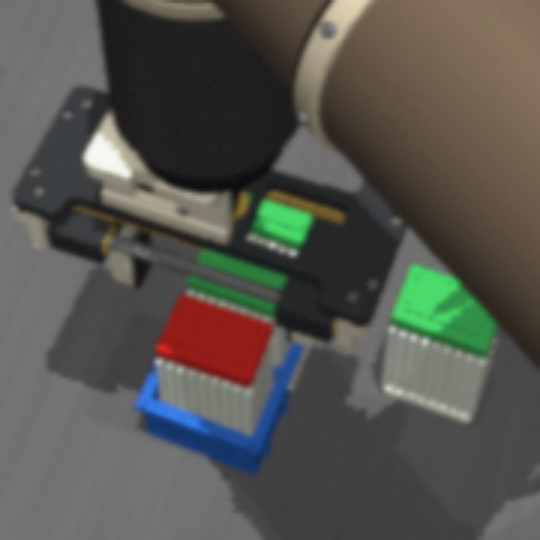

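```bash
python3 - <<'E'
from h import *
from plant import snapshot,ctrl
s=snapshot("side");im=s["img"];o=ctrl.get_obs();p=np.array(o["tool_pos"]);R=Ro.from_euler("xyz",o["orientation"],degrees=True).as_matrix()
x0,y0,f=180,270,6
c=cv2.resize(im[y0:y0+90,x0:x0+130],None,fx=f,fy=f,interpolation=cv2.INTER_CUBIC)
for q in([0,0,0],[0,.044,0],[0,-.044,0],[0,.065,0],[0,-.065,0]):
    uv=proj(s,[p+R@np.array(q)])[0];cv2.circle(c,tuple(int(v) for v in (uv-[x0,y0]+.5)*f),4,(255,0,255),-1)
cv2.imwrite("pics/s5.png",c)
E
```

```text
(no output)
```

View pics/s5.png

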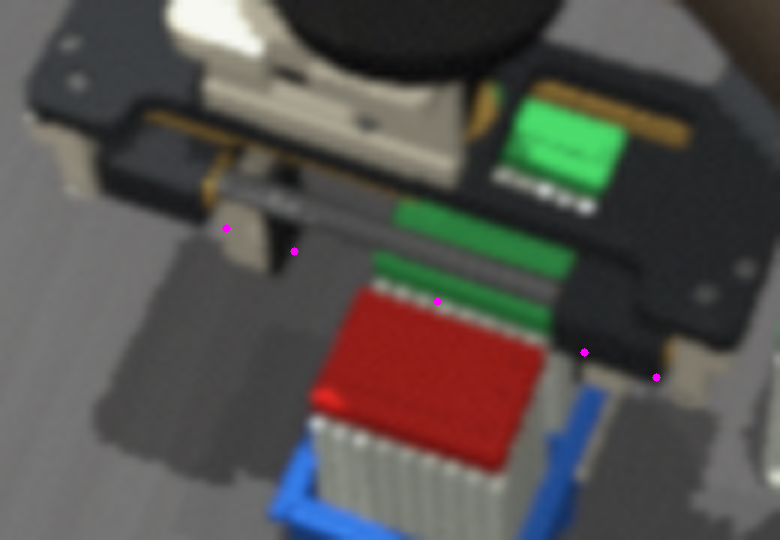

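```bash
C="python3 -m creep"
$C '[[-0.01,-0.02,0.1,0,87.6],[-0.01,-0.027,0.24,0,87.6],[-0.01,-0.027,0.38,0,87.6],[-0.01,-0.027,0.52,0,87.6],[-0.01,-0.027,0.66,0,87.6],[-0.01,-0.027,0.8,0,87.6],[-0.01,-0.027,0.9,0,87.6],[-0.01,-0.027,0.9,0,87.6]]'
$C '[[0,0,0,0,75],[0,0,0,0,65],[0,0,0,0,50],[0,0,0,0,50],[0,0,0,0,50],[0,0,0,0,50],[0,0,0,0,50],[0,0,0,0,50]]'
```

```text
clock: 15.78
tool_pos: [0.5008, 0.3367, 0.0577]
orientation: [179.8, -0.2, -94.7]
force: [-0.1, -0.2, 0.6]
opening: 0.088
clock: 16.45
tool_pos: [0.5023, 0.3384, 0.0613]
orientation: [-179.9, 0.1, -94.7]
force: [0.3, 0.4, 5.7]
opening: 0.0599
```

```bash
C="python3 -m creep"
$C '[[0,0,-0.06,0,50],[0,0,-0.16,0,50],[0,0,-0.28,0,50],[0,0,-0.42,0,50],[0,0,-0.56,0,50],[0,0,-0.7,0,50],[0,0,-0.85,0,50],[0,0,-1,0,50]]'
$C '[[0.0,0,-0.15,0,50],[0.02,0,-0.3,0,50],[0.08,0,-0.4,0,50],[0.17,0,-0.46,0,50],[0.27,0,-0.48,0,50],[0.38,0,-0.48,0,50],[0.5,0,-0.48,0,50],[0.62,0,-0.48,0,50]]'
python3 - <<'E'
from h import *
go(.53,.13,.2,-5)
E
```

```text
clock: 17.12
tool_pos: [0.5013, 0.3375, 0.1613]
orientation: [179.9, -0.0, -94.7]
force: [0.3, -0.3, -3.6]
opening: 0.0601
clock: 17.78
tool_pos: [0.4962, 0.2743, 0.2077]
orientation: [179.9, -0.1, -94.8]
force: [-0.2, -0.5, -3.6]
opening: 0.0602
t 17.78 tcp [0.4962 0.2743 0.2077] rpy [ 1.7993e+02 -6.0000e-02 -9.4760e+01] F [-0.2 -0.5 -3.6] open 60.2
  delta units [ 1.41  -0.457  0.077] turn -0.4986
```

```bash
C="python3 -m creep"
$C '[[0.12,-0.04,0,-0.02,50],[0.24,-0.08,0,-0.05,50],[0.36,-0.12,0,-0.08,50],[0.48,-0.16,0,-0.115,50],[0.6,-0.2,0,-0.15,50],[0.73,-0.25,0,-0.185,50],[0.86,-0.3,0,-0.22,50],[0.98,-0.34,0,-0.255,50]]'
python3 - <<'E'
from h import *
go(.53,.13,.13,-5)
E
```

```text
clock: 18.45
tool_pos: [0.5222, 0.1738, 0.2079]
orientation: [179.9, 0.0, -48.6]
force: [-0.1, -0.1, -3.0]
opening: 0.0599
t 18.45 tcp [0.5222 0.1738 0.2079] rpy [ 1.7993e+02  1.0000e-02 -4.8550e+01] F [-0.1 -0.1 -3. ] open 59.9
  delta units [0.38  0.232 0.779] turn -0.242
```

```bash
C="python3 -m creep"
$C '[[0.1,0.06,0.04,-0.035,50],[0.2,0.12,0.12,-0.07,50],[0.29,0.17,0.22,-0.105,50],[0.35,0.21,0.34,-0.14,50],[0.38,0.23,0.46,-0.175,50],[0.38,0.23,0.58,-0.21,50],[0.38,0.23,0.69,-0.235,50],[0.38,0.23,0.78,-0.24,50]]'
$C '[[0,0,0.1,0,50],[0,0,0.2,0,50],[0,0,0.31,0,50],[0,0,0.42,0,50],[0,0,0.52,0,50],[0,0,0.6,0,50],[0,0,0.66,0,50],[0,0,0.69,0,50]]'
python3 - <<'E'
from h import *
go(.53,.13,.057,-5)
E
```

```text
clock: 19.12
tool_pos: [0.5295, 0.1306, 0.1292]
orientation: [179.9, 0.1, -5.5]
force: [-0.3, 0.3, -3.9]
opening: 0.0602
clock: 19.78
tool_pos: [0.53, 0.1318, 0.0606]
orientation: [180.0, 0.1, -5.7]
force: [-0.6, 0.4, -3.5]
opening: 0.0602
t 19.78 tcp [0.53   0.1318 0.0606] rpy [ 1.7996e+02  5.0000e-02 -5.6600e+00] F [-0.6  0.4 -3.5] open 60.2
  delta units [0.002 0.018 0.036] turn -0.0037
```

```bash
C="python3 -m creep"
$C '[[0,0,0.01,0,50],[0,0,0.02,0,50],[0,0,0.03,0,50],[0,0,0.035,0,50],[0,0,0.035,0,50],[0,0,0.035,0,50],[0,0,0.035,0,50],[0,0,0.035,0,50]]'
```

```text
clock: 20.45
tool_pos: [0.5304, 0.132, 0.0582]
orientation: [-180.0, -0.0, -5.6]
force: [-0.2, 0.8, -3.7]
opening: 0.0596
```

```bash
C="python3 -m creep"
$C '[[0,0,0.01,0,50],[0,0,0.015,0,50],[0,0,0.015,0,50],[0,0,0.015,0,50],[0,0,0.015,0,50],[0,0,0.015,0,50],[0,0,0.015,0,50],[0,0,0.015,0,50]]'
```

```text
clock: 21.12
tool_pos: [0.5306, 0.1321, 0.0572]
orientation: [-180.0, -0.0, -5.6]
force: [-2.7, 0.6, 5.6]
opening: 0.0599
```

```bash
C="python3 -m creep"
$C '[[0,0,0,0,70],[0,0,0,0,87.6],[0,0,0,0,87.6],[0,0,0,0,87.6],[0,0,-0.05,0,87.6],[0,0,-0.15,0,87.6],[0,0,-0.27,0,87.6],[0,0,-0.4,0,87.6]]'
$C '[[0,0,-0.12,0,87.6],[0,0,-0.24,0,87.6],[0,0,-0.36,0,87.6],[0,0,-0.46,0,87.6],[-0.05,0,-0.54,0.01,87.6],[-0.12,0,-0.58,0.03,87.6],[-0.2,0,-0.58,0.06,87.6],[-0.3,0,-0.58,0.09,87.6]]'
python3 - <<'E'
from h import *
from plant import snapshot
go(.372,.2783,.15,-95.8)
for n in("side","top"):
    s=snapshot(n);pickle.dump(s,open(n+"6.pkl","wb"));cv2.imwrite(f"pics/{n}6.png",s["img"])
    for c in("red","green"):
        for o in caps(s,c,.105): print(n,c,*o)
s=pickle.load(open("side6.pkl","rb"));cv2.imwrite("pics/s6c.png",cv2.resize(s["img"][265:385,215:345],None,fx=6,fy=6,interpolation=cv2.INTER_CUBIC)[:600,:780])
s=pickle.load(open("top6.pkl","rb"));cv2.imwrite("pics/t6c.png",cv2.resize(s["img"][195:305,85:215],None,fx=6,fy=5,interpolation=cv2.INTER_CUBIC)[:600,:780])
E
```

```text
clock: 21.78
tool_pos: [0.5303, 0.1319, 0.0976]
orientation: [180.0, 0.0, -5.6]
force: [-0.4, -0.1, 0.5]
opening: 0.0874
clock: 22.45
tool_pos: [0.5007, 0.1351, 0.1556]
orientation: [-179.9, -0.0, -22.1]
force: [-0.0, -0.5, -0.1]
opening: 0.0875
t 22.45 tcp [0.5007 0.1351 0.1556] rpy [-1.7994e+02 -5.0000e-02 -2.2100e+01] F [-0.  -0.5 -0.1] open 87.5
  delta units [-1.731 -0.843  0.056] turn 0.4094
side red [267.  247.4] [528.4 152.6] [531.1 139.3] [57.3 39.7] 85.4
side green [329.  322.8] [375.5 281.3] [375.8 280.8] [43.9 60.2] 84.5
side green [260.8 310.4] [498.9 291.5] [499.2 291.1] [43.3 61.2] 85.0
side green [270.4 288.5] [495.2 242.4] [495.6 242. ] [44.3 62.1] 83.6
top red [413.6 203.2] [ 544. -289.] [ 544. -289.] [59.3 39.1] 81.3
top red [380.1 198.4] [ 555.7 -220.6] [ 555.8 -220.7] [58.6 39.1] 82.1
top green [134.1 294.2] [375.2 277.2] [375.3 276.9] [40.1 58.7] 83.1
top green [153.3 238.6] [484.  242.6] [485.2 242.7] [41.  40.8] 82.6
```

View pics/s6c.png

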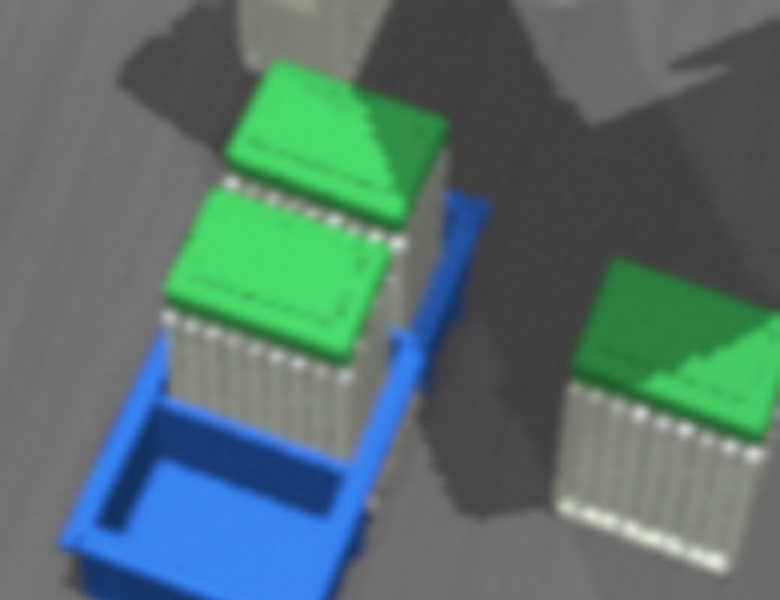

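View pics/t6c.png

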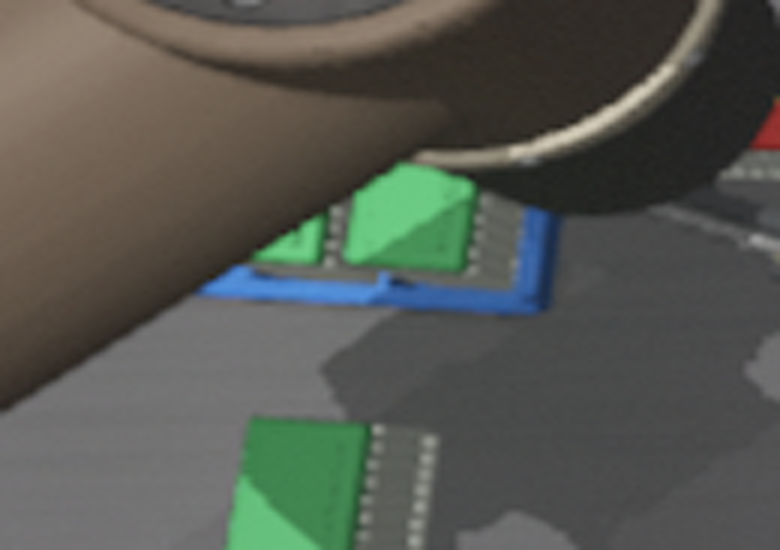

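```bash
python3 - <<'E'
from h import *
s=pickle.load(open("side6.pkl","rb"));cv2.imwrite("pics/s6d.png",cv2.resize(s["img"][315:375,220:295],None,fx=10,fy=10,interpolation=cv2.INTER_CUBIC))
# predicted rim points from assumed tote pose
c=np.array([.498,.2895]);a=np.deg2rad(85);ry=np.array([np.cos(a),np.sin(a)]);rx=np.array([np.sin(a),-np.cos(a)])
P=[]
for (u,v) in [(-.041,.081),(.041,.081),(-.033,.072),(.033,.072),(-.033,.026),(.033,.026)]:
    q=c+rx*u+ry*v;P.append([*q,.046])
print(((proj(s,P)-[220,315]+.5)*10).round())
E
```

```text
[[468. 569.]
 [ 49. 410.]
 [445. 508.]
 [109. 382.]
 [538. 286.]
 [210. 168.]]
```

View pics/s6d.png

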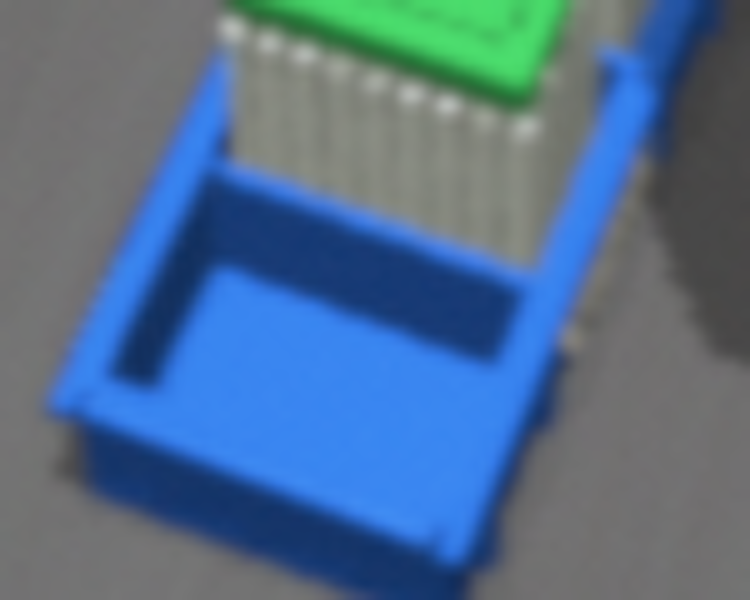

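```bash
C="python3 -m creep"
$C '[[-0.11,-0.05,0,0.02,87.6],[-0.22,-0.11,0,0.04,87.6],[-0.33,-0.16,0,0.06,87.6],[-0.45,-0.22,0,0.08,87.6],[-0.57,-0.28,0,0.1,87.6],[-0.69,-0.34,0,0.12,87.6],[-0.81,-0.4,0,0.14,87.6],[-0.93,-0.46,0,0.16,87.6]]'
python3 - <<'E'
from h import *
go(.372,.2783,.15,-95.8)
E
```

```text
clock: 23.22
tool_pos: [0.4313, 0.2128, 0.1551]
orientation: [-180.0, -0.0, -50.6]
force: [0.3, -1.0, 0.1]
opening: 0.0876
t 23.22 tcp [0.4313 0.2128 0.1551] rpy [-1.7997e+02 -1.0000e-02 -5.0630e+01] F [ 0.3 -1.   0.1] open 87.6
  delta units [-0.882  0.043  0.051] turn 0.2509
```

```bash
C="python3 -m creep"
$C '[[-0.12,0,0,0.035,87.6],[-0.25,0.01,0,0.07,87.6],[-0.38,0.02,0,0.105,87.6],[-0.51,0.03,0,0.14,87.6],[-0.64,0.04,0,0.175,87.6],[-0.76,0.04,0,0.21,87.6],[-0.84,0.04,0,0.24,87.6],[-0.87,0.04,0,0.251,87.6]]'
python3 - <<'E'
from h import *
go(.372,.2783,.0575,-95.8)
E
```

```text
clock: 23.88
tool_pos: [0.3728, 0.278, 0.1551]
orientation: [-180.0, 0.0, -95.9]
force: [0.4, 0.4, -0.5]
opening: 0.0879
t 23.88 tcp [0.3728 0.278  0.1551] rpy [-1.7998e+02  4.0000e-02 -9.5910e+01] F [ 0.4  0.4 -0.5] open 87.9
  delta units [-0.002  0.009  0.976] turn -0.0006
```

```bash
C="python3 -m creep"
$C '[[0,-0.02,0.12,0,87.6],[0,-0.02,0.26,0,87.6],[0,-0.02,0.4,0,87.6],[0,-0.02,0.54,0,87.6],[0,-0.02,0.68,0,87.6],[0,-0.02,0.81,0,87.6],[0,-0.02,0.91,0,87.6],[0,-0.02,0.97,0,87.6]]'
$C '[[0,0,0,0,87.6],[0,0,0,0,70],[0,0,0,0,55],[0,0,0,0,50],[0,0,0,0,50],[0,0,0,0,50],[0,0,0,0,50],[0,0,0,0,50]]'
```

```text
clock: 24.55
tool_pos: [0.3751, 0.2766, 0.0568]
orientation: [180.0, -0.1, -95.7]
force: [0.1, 0.3, 0.3]
opening: 0.0875
clock: 25.22
tool_pos: [0.3752, 0.277, 0.0581]
orientation: [-180.0, 0.0, -95.8]
force: [0.7, -1.1, 5.6]
opening: 0.0599
```

```bash
C="python3 -m creep"
$C '[[0,0,-0.06,0,50],[0,0,-0.16,0,50],[0,0,-0.28,0,50],[0,0,-0.42,0,50],[0,0,-0.56,0,50],[0,0,-0.7,0,50],[0,0,-0.85,0,50],[0,0,-1,0,50]]'
$C '[[0,0,-0.12,0,50],[0,-0.04,-0.22,0,50],[-0.03,-0.12,-0.3,0,50],[-0.07,-0.22,-0.34,0,50],[-0.12,-0.33,-0.35,0,50],[-0.18,-0.45,-0.35,0,50],[-0.24,-0.57,-0.35,0,50],[-0.3,-0.69,-0.35,0,50]]'
python3 - <<'E'
from h import *
go(.502,.3357,.18,-95)
E
```

```text
clock: 25.88
tool_pos: [0.3743, 0.276, 0.158]
orientation: [179.9, -0.1, -95.8]
force: [0.4, -0.4, -3.3]
opening: 0.0598
clock: 26.55
tool_pos: [0.447, 0.2994, 0.1918]
orientation: [179.9, -0.1, -95.8]
force: [-0.3, 0.3, -2.6]
opening: 0.0597
t 26.55 tcp [0.447  0.2994 0.1918] rpy [ 1.7993e+02 -6.0000e-02 -9.5830e+01] F [-0.3  0.3 -2.6] open 59.7
  delta units [-0.417 -0.51   0.118] turn -0.0046
```

```bash
C="python3 -m creep"
$C '[[-0.08,-0.1,0,0,50],[-0.17,-0.21,0,0,50],[-0.26,-0.32,0,-0.002,50],[-0.34,-0.42,0,-0.0045,50],[-0.39,-0.48,0,-0.0045,50],[-0.415,-0.51,0,-0.0045,50],[-0.415,-0.51,0,-0.0045,50],[-0.415,-0.51,0,-0.0045,50]]'
python3 - <<'E'
from h import *
from plant import snapshot
go(.502,.3357,.115,-95)
for n in ["side","top"]:
    s=snapshot(n);cv2.imwrite(f"pics/{n}7.png",s["img"])
    for o in caps(s,"green",.105+.1918-.058): print(n,*o)
E
```

```text
clock: 27.22
tool_pos: [0.5011, 0.3353, 0.192]
orientation: [179.9, -0.1, -95.0]
force: [-0.6, -0.9, -3.7]
opening: 0.06
t 27.22 tcp [0.5011 0.3353 0.192 ] rpy [ 1.7995e+02 -5.0000e-02 -9.5030e+01] F [-0.6 -0.9 -3.7] open 60.0
  delta units [-0.005 -0.008  0.77 ] turn -0.0001
side [244.5 300.6] [504.1 355.2] [504.7 355.1] [12.1 53.9] 84.9
top [153.9 233.5] [475.5 206.8] [476.  206.8] [34.9 51.2] 83.4
top [129.9 232.1] [478.9 247.7] [479.1 247.4] [33.4 49.8] 84.9
```

View pics/side7.png

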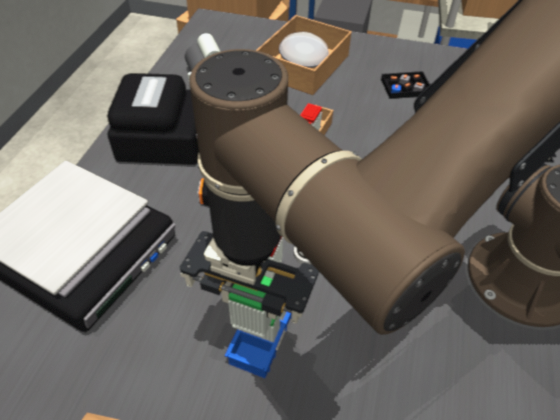

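```bash
C="python3 -m creep"
$C '[[0,-0.005,0.08,0,50],[-0.003,-0.007,0.18,0,50],[-0.003,-0.007,0.3,0,50],[-0.003,-0.007,0.42,0,50],[-0.003,-0.007,0.54,0,50],[-0.003,-0.007,0.65,0,50],[-0.003,-0.007,0.72,0,50],[-0.003,-0.007,0.75,0,50]]'
python3 - <<'E'
from h import *
from plant import snapshot
go(.502,.3357,.062,-95)
s=snapshot("side");cv2.imwrite("pics/s8.png",cv2.resize(s["img"][260:380,200:320],None,fx=5,fy=5,interpolation=cv2.INTER_CUBIC))
E
```

```text
clock: 27.98
tool_pos: [0.5016, 0.3353, 0.1158]
orientation: [179.9, -0.1, -95.0]
force: [-0.4, 0.3, -2.7]
opening: 0.0599
t 27.98 tcp [0.5016 0.3353 0.1158] rpy [ 1.7992e+02 -1.1000e-01 -9.5010e+01] F [-0.4  0.3 -2.7] open 59.9
  delta units [-0.004 -0.004  0.538] turn -0.0
```

View pics/s8.png

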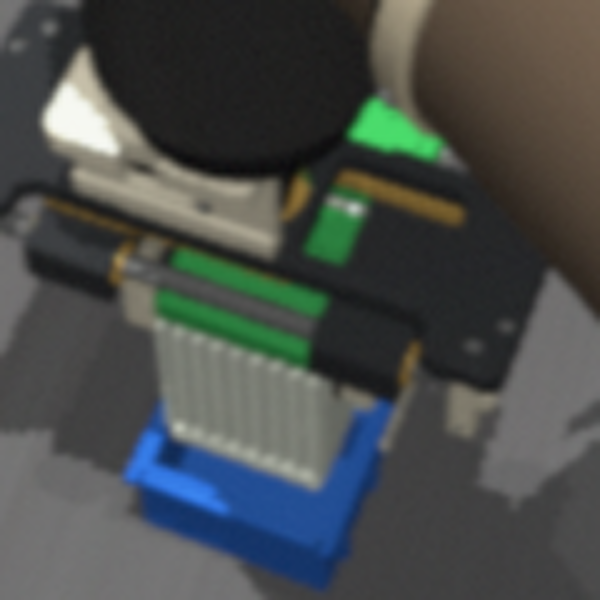

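```bash
python3 - <<'E'
from h import *
s=pickle.load(open("side6.pkl","rb"))
print(cast(s,[[233.9,345.8],[263.7,357.2]],.0578)*1000)
a=np.deg2rad(85);ry=np.array([np.cos(a),np.sin(a)]);rx=np.array([np.sin(a),-np.cos(a)])
for c in ([.5023,.3383],):
    print([ (np.array(c)+rx*u+ry*.02)*1000 for u in(.03,-.03)])
E
python3 -m creep '[[0,0,0.06,0,50],[0,0,0.12,0,50],[0,0,0.18,0,50],[0,0,0.22,0,50],[0,0,0.25,0,50],[0,0,0.25,0,50],[0,0,0.25,0,50],[0,0,0.25,0,50]]'
```

```text
[[533.00068876 349.0387522   57.8       ]
 [474.74775021 354.76763374  57.8       ]]
[array([533.9289558 , 355.60922168]), array([474.15727391, 360.83856624])]
clock: 28.7
tool_pos: [0.5025, 0.3361, 0.0928]
orientation: [-180.0, 0.0, -95.0]
force: [-0.0, -0.1, -3.2]
opening: 0.0598
```

```bash

python3 -m creep '[[0,0,0.05,0,50],[0,0,0.1,0,50],[0,0,0.15,0,50],[0,0,0.19,0,50],[0,0,0.23,0,50],[0,0,0.26,0,50],[0,0,0.28,0,50],[0,0,0.285,0,50]]'
```

```text
clock: 29.37
tool_pos: [0.5021, 0.3358, 0.0635]
orientation: [180.0, -0.0, -95.0]
force: [-0.2, -0.2, -2.7]
opening: 0.0599
```

```bash

python3 -m creep '[[0,0,0.01,0,50],[0,0,0.015,0,50],[0,0,0.02,0,50],[0,0,0.02,0,50],[0,0,0.02,0,50],[0,0,0.02,0,50],[0,0,0.02,0,50],[0,0,0.02,0,50]]'
```

```text
clock: 30.03
tool_pos: [0.5023, 0.3359, 0.0622]
orientation: [-180.0, 0.0, -95.0]
force: [0.2, -0.2, -3.6]
opening: 0.0603
```

```bash

python3 -m creep '[[0,0,0.005,0,50],[0,0,0.01,0,50],[0,0,0.015,0,50],[0,0,0.015,0,50],[0,0,0.015,0,50],[0,0,0.015,0,50],[0,0,0.015,0,50],[0,0,0.015,0,50]]'
```

```text
clock: 30.7
tool_pos: [0.5025, 0.336, 0.062]
orientation: [-180.0, 0.0, -95.0]
force: [-3.9, -2.0, 8.2]
opening: 0.0598
```

```bash
C="python3 -m creep"
$C '[[0,0,0,0,70],[0,0,0,0,87.6],[0,0,0,0,87.6],[0,0,0,0,87.6],[0,0,-0.05,0,87.6],[0,0,-0.15,0,87.6],[0,0,-0.27,0,87.6],[0,0,-0.4,0,87.6]]'
$C '[[0,0,-0.12,0,87.6],[0,0,-0.24,0,87.6],[0,0,-0.36,0,87.6],[0,0,-0.46,0,87.6],[0.05,0,-0.52,0,87.6],[0.12,0,-0.54,0,87.6],[0.22,0,-0.54,0,87.6],[0.34,0,-0.54,0,87.6]]'
python3 - <<'E'
from h import *
go(.5306,.132,.15,-95.6)
E
```

```text
clock: 31.37
tool_pos: [0.5023, 0.3359, 0.1015]
orientation: [180.0, -0.0, -95.0]
force: [-0.4, 0.3, 0.6]
opening: 0.0873
clock: 32.03
tool_pos: [0.4989, 0.3009, 0.1541]
orientation: [180.0, -0.0, -95.0]
force: [0.7, -0.3, -0.8]
opening: 0.0876
t 32.03 tcp [0.4989 0.3009 0.1541] rpy [ 1.7996e+02 -3.0000e-02 -9.4990e+01] F [ 0.7 -0.3 -0.8] open 87.6
  delta units [ 1.655 -0.463  0.041] turn 0.0034
```

```bash
C="python3 -m creep"
$C '[[0.12,-0.03,0,0,87.6],[0.24,-0.07,0,0,87.6],[0.36,-0.1,0,0,87.6],[0.48,-0.14,0,0,87.6],[0.6,-0.17,0,0,87.6],[0.72,-0.2,0,0,87.6],[0.84,-0.24,0,0,87.6],[0.95,-0.27,0,0,87.6]]'
$C '[[0.12,-0.03,0,0,87.6],[0.24,-0.07,0,0,87.6],[0.36,-0.1,0,0,87.6],[0.48,-0.14,0,0,87.6],[0.58,-0.17,0,0.002,87.6],[0.66,-0.19,0,0.0034,87.6],[0.7,-0.193,0,0.0034,87.6],[0.7,-0.193,0,0.0034,87.6]]'
python3 - <<'E'
from h import *
from plant import snapshot
go(.5306,.132,.0575,-95.6)
for n in("side","top"):
    s=snapshot(n);cv2.imwrite(f"pics/{n}9.png",s["img"])
    for c,z in(("green",.109),("red",.105)):
        for o in caps(s,c,z): print(n,c,*o)
E
```

```text
clock: 32.7
tool_pos: [0.5183, 0.2037, 0.1546]
orientation: [-180.0, -0.0, -95.0]
force: [-0.2, -0.4, 0.4]
opening: 0.0874
clock: 33.37
tool_pos: [0.5311, 0.1328, 0.1545]
orientation: [180.0, -0.0, -95.7]
force: [-0.1, 0.9, -0.5]
opening: 0.0878
t 33.37 tcp [0.5311 0.1328 0.1545] rpy [179.99  -0.   -95.67] F [-0.1  0.9 -0.5] open 87.8
  delta units [0.008 0.004 0.97 ] turn -0.0004
side green [251.1 332.5] [501.7 339.9] [501.9 339.4] [42.9 60.6] 84.9
side green [260.7 310.5] [498.3 294. ] [498.5 293.5] [43.7 60.6] 85.5
side green [270.4 288.6] [494.5 245. ] [494.9 244.5] [43.7 61.8] 83.7
side red [268.1 241.3] [530.7 137.5] [530.4 136.4] [63.2 38.8] 85.4
top green [107.1 236.3] [490.4 333.8] [496.3 336.3] [40.2 48.9] 84.5
top green [153.9 233.4] [493.9 240.7] [494.5 240.6] [41.1 59.6] 83.2
top green [129.5 232. ] [497.8 289.5] [498.  289.4] [40.8 58.7] 84.3
top red [413.6 203.2] [ 544.  -288.9] [ 543.9 -289. ] [59.3 39.1] 81.3
top red [380.1 198.4] [ 555.7 -220.5] [ 555.8 -220.7] [58.6 39.1] 82.1
```

View pics/side9.png

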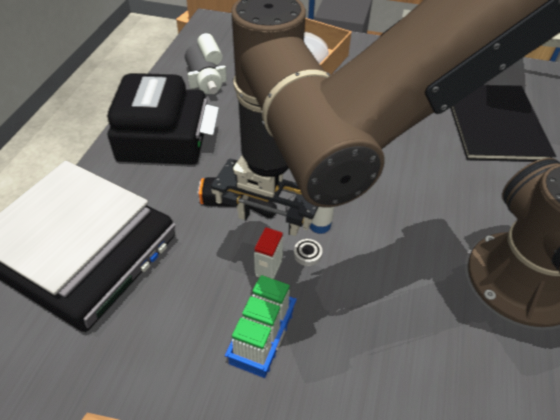

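```bash
C="python3 -m creep"
$C '[[0.008,0,0.1,0,87.6],[0.008,0,0.24,0,87.6],[0.008,0,0.38,0,87.6],[0.008,0,0.52,0,87.6],[0.008,0,0.66,0,87.6],[0.008,0,0.8,0,87.6],[0.008,0,0.9,0,87.6],[0.008,0,0.96,0,87.6]]'
$C '[[0,0,0,0,75],[0,0,0,0,60],[0,0,0,0,45],[0,0,0,0,30],[0,0,0,0,30],[0,0,0,0,30],[0,0,0,0,30],[0,0,0,0,30]]'
```

```text
clock: 34.13
tool_pos: [0.5302, 0.1328, 0.0568]
orientation: [179.9, -0.1, -95.6]
force: [1.5, 0.6, -0.3]
opening: 0.0875
clock: 34.8
tool_pos: [0.5311, 0.1329, 0.0588]
orientation: [-180.0, 0.0, -95.6]
force: [0.5, -0.6, -1.5]
opening: 0.0398
```

```bash
C="python3 -m creep"
$C '[[0,0,-0.06,0,30],[0,0,-0.16,0,30],[0,0,-0.28,0,30],[0,0,-0.42,0,30],[0,0,-0.56,0,30],[0,0,-0.7,0,30],[0,0,-0.85,0,30],[0,0,-1,0,30]]'
$C '[[0,0,-0.15,0,30],[0,0,-0.3,0,30],[0,0,-0.45,0,30],[0,0,-0.6,0,30],[0,0,-0.75,0,30],[0,0,-0.88,0,30],[0,0,-0.97,0,30],[0,0,-1,0,30]]'
python3 - <<'E'
from h import *
from plant import snapshot
go(.531,-.3556,.27,-99.8)
s=snapshot("top");pickle.dump(s,open("top10.pkl","wb"));cv2.imwrite("pics/t10.png",cv2.resize(s["img"][180:240,345:475],None,fx=6,fy=6,interpolation=cv2.INTER_CUBIC))
s=snapshot("side");pickle.dump(s,open("side10.pkl","wb"));cv2.imwrite("pics/s10.png",cv2.resize(s["img"][80:175,270:350],None,fx=7,fy=6,interpolation=cv2.INTER_CUBIC))
E
```

```text
clock: 35.47
tool_pos: [0.5305, 0.1327, 0.1598]
orientation: [180.0, -0.0, -95.6]
force: [-0.6, 0.0, -4.0]
opening: 0.0401
clock: 36.13
tool_pos: [0.5313, 0.133, 0.2606]
orientation: [-179.9, 0.1, -95.6]
force: [1.1, -0.0, -3.8]
opening: 0.0403
t 36.13 tcp [0.5313 0.133  0.2606] rpy [-1.7989e+02  8.0000e-02 -9.5610e+01] F [ 1.1 -0.  -3.8] open 40.3
  delta units [ 4.863 -0.475 -0.094] turn 0.0233
```

View pics/t10.png

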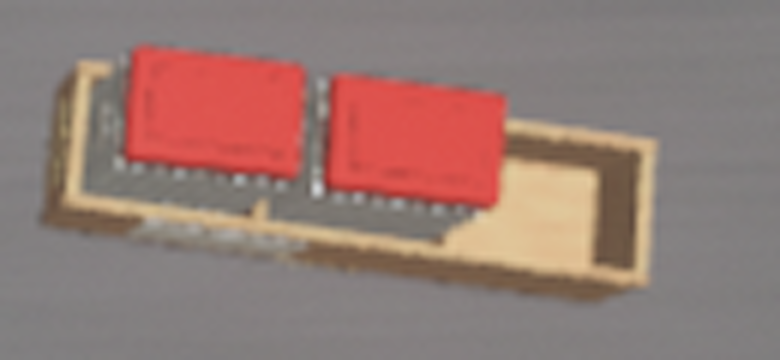

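View pics/s10.png

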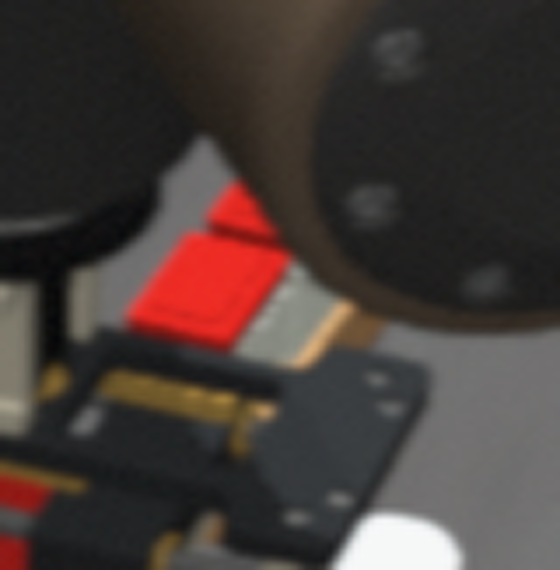

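```bash
python3 - <<'E'
from h import *
s=pickle.load(open("top10.pkl","rb"))
f=lambda p:np.array(p,float)/6-.5+[345,180]
for n,p,z in[("oTR",(657,140),.046),("oBR",(648,287),.046),("oTL",(82,62),.046),("oBL",(66,206),.046),("iTR",(640,155),.046),("iBR",(637,275),.046),("floorTR",(598,170),.004),("floorBR",(595,262),.004)]:
    print(n,(cast(s,[f(p)],z)[0]*1000).round(1))
a=np.deg2rad(80.2);ry=np.array([np.cos(a),np.sin(a)])
P=[cast(s,[f(p)],.046)[0,:2] for p in((657,140),(648,287),(82,62),(66,206))]
c=np.mean(P,0);r=(P[2]+P[3]-P[0]-P[1])/2;print("centre",c*1000,"len",np.linalg.norm(r)*1000,"ang",np.degrees(np.arctan2(r[1],r[0])),"cell0",(c-r/np.linalg.norm(r)*.069)*1000)
e=(P[0]+P[1])/2;print("cell0 from right end",(e+r/np.linalg.norm(r)*.037)*1000)
E
```

```text
oTR [ 554.4 -398.9   46. ]
oBR [ 500.2 -389.8   46. ]
oTL [ 588.6 -189.5   46. ]
oBL [ 535.  -180.2   46. ]
iTR [ 548.9 -392.    46. ]
iBR [ 504.6 -386.2   46. ]
floorTR [ 551.5 -393.8    4. ]
floorBR [ 516. -389.    4.]
centre [ 544.54278199 -289.58829659] len 212.32245834484445 ang 80.63655494382924 cell0 [ 533.31672405 -357.66895186]
cell0 from right end [ 533.29049262 -357.82803285]
```

```bash
C="python3 -m creep"
$C '[[0.06,0,0,0,30],[0.15,-0.01,0,0,30],[0.26,-0.02,0,0,30],[0.38,-0.03,0,0,30],[0.51,-0.05,0,0,30],[0.64,-0.06,0,0,30],[0.77,-0.07,0,0,30],[0.9,-0.09,0,0,30]]'
$C '[[0.12,-0.01,0,0,30],[0.25,-0.02,0,0,30],[0.37,-0.03,0,0,30],[0.5,-0.05,0,0,30],[0.62,-0.06,0,0,30],[0.75,-0.07,0,0,30],[0.87,-0.08,0,0,30],[1,-0.1,0,0,30]]'
$C '[[0.12,-0.01,0,0,30],[0.25,-0.02,0,0,30],[0.37,-0.03,0,0,30],[0.5,-0.05,0,0,30],[0.62,-0.06,0,0,30],[0.75,-0.07,0,0,30],[0.87,-0.08,0,0,30],[1,-0.1,0,0,30]]'
$C '[[0.12,-0.01,0,0.002,30],[0.25,-0.02,0,0.005,30],[0.37,-0.03,0,0.008,30],[0.5,-0.05,0,0.011,30],[0.62,-0.06,0,0.014,30],[0.75,-0.07,0,0.017,30],[0.87,-0.08,0,0.02,30],[1,-0.1,0,0.023,30]]'
python3 - <<'E'
from h import *
go(.532,-.356,.2,-99.6)
E
```

```text
clock: 36.9
tool_pos: [0.5309, 0.0407, 0.2586]
orientation: [180.0, 0.0, -95.6]
force: [-0.4, 0.3, -3.9]
opening: 0.0397
clock: 37.57
tool_pos: [0.5311, -0.0592, 0.2586]
orientation: [180.0, 0.0, -95.6]
force: [-0.2, 0.2, -3.5]
opening: 0.04
clock: 38.23
tool_pos: [0.5313, -0.1597, 0.2586]
orientation: [180.0, 0.0, -95.6]
force: [0.1, -0.9, -3.8]
opening: 0.0399
clock: 38.9
tool_pos: [0.5315, -0.2603, 0.2586]
orientation: [180.0, 0.0, -99.8]
force: [-0.3, 0.7, -2.6]
opening: 0.0398
t 38.9 tcp [ 0.5315 -0.2603  0.2586] rpy [180.     0.   -99.81] F [-0.3  0.7 -2.6] open 39.8
  delta units [ 0.942 -0.168  0.586] turn -0.0012
```

```bash
C="python3 -m creep"
$C '[[0.13,-0.02,0,0,30],[0.26,-0.04,0,0,30],[0.4,-0.07,0,0,30],[0.55,-0.1,0,0,30],[0.7,-0.13,0,0,30],[0.83,-0.15,0,0,30],[0.91,-0.165,0,0,30],[0.94,-0.17,0,0,30]]'
$C '[[0,0,0.08,0,30],[0,0,0.2,0,30],[0,0,0.34,0,30],[0,0,0.48,0,30],[0,0,0.62,0,30],[0,0,0.74,0,30],[0,0,0.82,0,30],[0,0,0.85,0,30]]'
python3 - <<'E'
from h import *
go(.532,-.356,.12,-99.6)
from plant import snapshot
s=snapshot("side");cv2.imwrite("pics/s11.png",cv2.resize(s["img"][20:170,250:390],None,fx=5,fy=4,interpolation=cv2.INTER_CUBIC))
E
```

```text
clock: 39.57
tool_pos: [0.5323, -0.3561, 0.2581]
orientation: [180.0, -0.0, -99.8]
force: [-0.8, -0.1, -3.1]
opening: 0.0397
clock: 40.23
tool_pos: [0.5318, -0.3537, 0.1715]
orientation: [179.9, 0.0, -99.7]
force: [0.2, -0.0, -3.9]
opening: 0.04
t 40.23 tcp [ 0.5318 -0.3537  0.1715] rpy [ 1.7985e+02  4.0000e-02 -9.9730e+01] F [ 0.2 -0.  -3.9] open 40.0
  delta units [ 0.022 -0.006  0.515] turn -0.0007
```

View pics/s11.png

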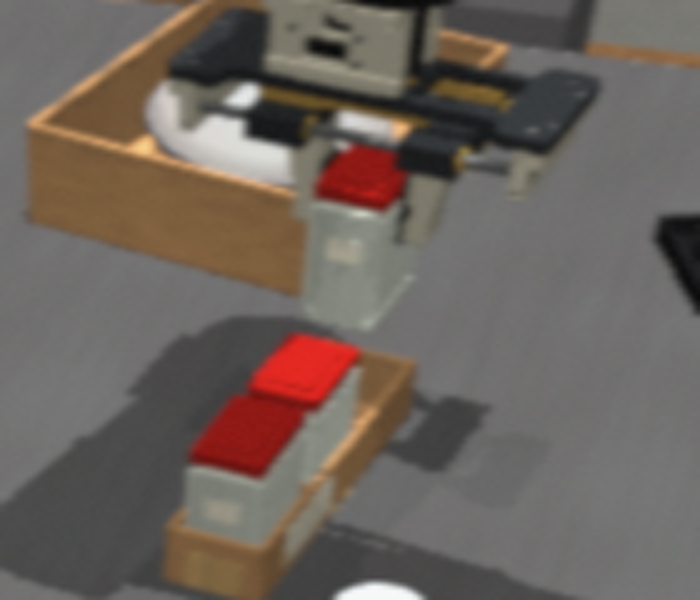

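```bash
C="python3 -m creep"
$C '[[0.01,-0.006,0,0,30],[0.022,-0.006,0,0,30],[0.022,-0.006,0.05,0,30],[0.022,-0.006,0.15,0,30],[0.022,-0.006,0.27,0,30],[0.022,-0.006,0.38,0,30],[0.022,-0.006,0.47,0,30],[0.022,-0.006,0.52,0,30]]'
python3 - <<'E'
from h import *
go(.532,-.356,.0628,-99.6)
E
```

```text
clock: 40.95
tool_pos: [0.5317, -0.3565, 0.1192]
orientation: [179.8, 0.0, -99.8]
force: [-0.7, -0.3, -5.4]
opening: 0.0399
t 40.95 tcp [ 0.5317 -0.3565  0.1192] rpy [ 1.7984e+02  4.0000e-02 -9.9770e+01] F [-0.7 -0.3 -5.4] open 39.9
  delta units [-0.005 -0.002  0.564] turn -0.0009
```

Now insert slowly, watching the force.

```bash
C="python3 -m creep"
$C '[[0,0,0.05,0,30],[0,0,0.1,0,30],[0,0,0.15,0,30],[0,0,0.19,0,30],[0,0,0.22,0,30],[0,0,0.22,0,30],[0,0,0.22,0,30],[0,0,0.22,0,30]]'
python3 - <<'E'
from h import *
from plant import snapshot
go(.532,-.356,.0628,-99.6)
s=snapshot("side");cv2.imwrite("pics/s12.png",cv2.resize(s["img"][40:170,250:370],None,fx=6,fy=4.5,interpolation=cv2.INTER_CUBIC))
E
```

```text
clock: 41.62
tool_pos: [0.5329, -0.357, 0.0999]
orientation: [-180.0, -0.0, -99.7]
force: [-0.5, 0.0, -3.9]
opening: 0.0402
t 41.62 tcp [ 0.5329 -0.357   0.0999] rpy [-1.7997e+02 -1.0000e-02 -9.9750e+01] F [-0.5  0.  -3.9] open 40.2
  delta units [-0.008  0.011  0.371] turn -0.0008
```

View pics/s12.png

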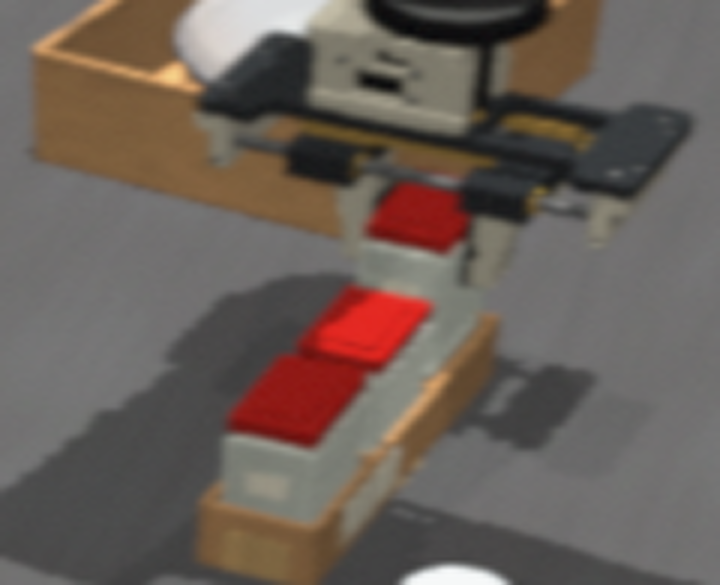

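```bash
C="python3 -m creep"
$C '[[0,0.005,0.05,0,30],[0,0.005,0.1,0,30],[0,0.005,0.15,0,30],[0,0.005,0.2,0,30],[0,0.005,0.25,0,30],[0,0.005,0.3,0,30],[0,0.005,0.34,0,30],[0,0.005,0.36,0,30]]'
$C '[[0,0,0.01,0,30],[0,0,0.015,0,30],[0,0,0.02,0,30],[0,0,0.02,0,30],[0,0,0.02,0,30],[0,0,0.02,0,30],[0,0,0.02,0,30],[0,0,0.02,0,30]]'
```

```text
clock: 42.33
tool_pos: [0.5319, -0.3567, 0.0628]
orientation: [179.9, 0.0, -99.8]
force: [-2.8, 3.6, 14.0]
opening: 0.04
clock: 43.0
tool_pos: [0.532, -0.3568, 0.0628]
orientation: [-180.0, -0.0, -99.7]
force: [-3.1, 3.4, 5.4]
opening: 0.0399
```

Seated on the floor at the expected height. Release and retreat.

```bash
C="python3 -m creep"
$C '[[0,0,0,0,50],[0,0,0,0,87.6],[0,0,0,0,87.6],[0,0,0,0,87.6],[0,0,0,0,87.6],[0,0,-0.1,0,87.6],[0,0,-0.2,0,87.6],[0,0,-0.3,0,87.6]]'
$C '[[0,0,-0.12,0,87.6],[0,0,-0.24,0,87.6],[0,0,-0.36,0,87.6],[0,0,-0.48,0,87.6],[0,0,-0.6,0,87.6],[0,0,-0.72,0,87.6],[0,0,-0.84,0,87.6],[0,0,-0.95,0,87.6]]'
$C '[[0.1,0.1,-0.1,0,87.6],[0.2,0.2,-0.2,0,87.6],[0.3,0.3,-0.3,0,87.6],[0.4,0.4,-0.4,0,87.6],[0.55,0.55,-0.4,0,87.6],[0.7,0.7,-0.4,0,87.6],[0.85,0.85,-0.4,0,87.6],[0.95,0.95,-0.4,0,87.6]]'
$C '[[0.12,0.12,0,0,87.6],[0.25,0.25,0,0,87.6],[0.37,0.37,0,0,87.6],[0.5,0.5,0,0,87.6],[0.62,0.62,0,0,87.6],[0.75,0.75,0,0,87.6],[0.87,0.87,0,0,87.6],[0.95,0.95,0,0,87.6]]'
python3 - <<'E'
from h import *
from plant import snapshot
for n in("top","side"):
    s=snapshot(n);cv2.imwrite(f"pics/{n}13.png",s["img"])
    for c in("red","green"):
        for o in caps(s,c): print(n,c,*o)
E
```

```text
clock: 43.67
tool_pos: [0.5325, -0.357, 0.0929]
orientation: [-180.0, -0.0, -99.7]
force: [-0.4, 0.4, 0.5]
opening: 0.0857
clock: 44.33
tool_pos: [0.5323, -0.3569, 0.188]
orientation: [-180.0, -0.0, -99.8]
force: [0.1, -0.1, 0.4]
opening: 0.0876
clock: 45.0
tool_pos: [0.42, -0.4357, 0.2272]
orientation: [180.0, -0.0, -99.8]
force: [0.2, 0.4, -0.2]
opening: 0.0876
clock: 45.67
tool_pos: [0.3108, -0.5128, 0.2268]
orientation: [180.0, 0.0, -99.8]
force: [0.3, 0.3, 0.7]
opening: 0.0875
top red [446.3 208.5] [ 530.7 -353.6] [ 530.9 -353.7] [59.6 39.6] 81.4
top red [413.7 203.3] [ 543.1 -287.7] [ 543.  -287.7] [59.2 39.2] 81.3
top red [380.1 198.4] [ 554.8 -219.4] [ 554.8 -219.6] [58.3 39.1] 82.1
top green [153.8 233.6] [493.5 240.8] [494.2 240.6] [41.  60.2] 83.3
top green [129.6 232.3] [497.3 289.3] [497.6 289.4] [41.1 58.9] 84.8
top green [106.2 231. ] [501. 336.] [501.3 335.8] [40.5 59.2] 84.9
side red [309.3 113.8] [ 544.6 -276.7] [ 544.3 -281.7] [203.1  42.3] 80.3
side green [251.1 332.5] [501.7 339.9] [501.9 339.4] [42.9 60.6] 84.9
side green [260.8 310.4] [498.2 293.8] [498.6 293.5] [43.7 60.7] 85.5
side green [270.6 288.6] [494.1 244.8] [494.4 244.5] [44.3 61. ] 83.9
```

View pics/top13.png

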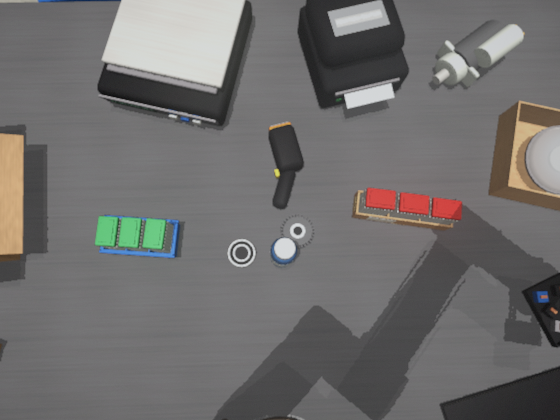

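View pics/side13.png

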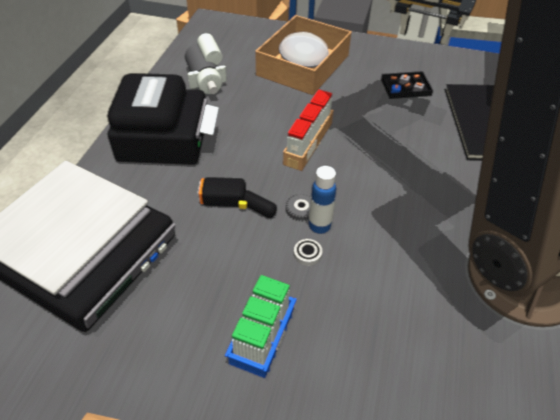

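Top view: the three greens are in the tote at (106–154, 232) and the three reds in the carton at (380–446, 203). The can, gear, bearing and scanner have not moved.

```bash
python3 -m creep '[[0,0,0,0,87.6],[0,0,0,0,87.6],[0,0,0,0,87.6],[0,0,0,0,87.6],[0,0,0,0,87.6],[0,0,0,0,87.6],[0,0,0,0,87.6],[0,0,0,0,87.6]]'
python3 -c "
from plant import workorder;print(workorder.close_job())"
```

```text
clock: 46.43
tool_pos: [0.3129, -0.5117, 0.2266]
orientation: [180.0, 0.0, -99.7]
force: [-0.3, 0.1, -0.2]
opening: 0.0876
the job is handed in; nothing more can be done
None
```

I swapped the two strays and handed the job in at about 46 s of the 72 s allowed; the hand-in gives no verdict. Each stray was stood on the bench once to change the grip: the green one went into the tote cell the red had left, and the red one into the carton cell the green had left.

**Last checks that agreed:**
- **Seating:** both modules met the cell floor at the expected tool height, 62 mm in the tote and 62.8 mm in the carton. The contact forces were small, 14 N at most.
- **Final pictures:** three green caps stand in the tote and three red in the carton. The other four modules are within about 1 mm of where they started. The can, gear, bearing and scanner look unmoved by eye; I did not measure them.
- **Robot:** the open gripper was clear of everything at hand-in.

**Checks that disagreed:**
- **Between cameras:** the side and top views differed by about 3–5 mm along y on the cap centres, partly because each camera sees the side of the cap. I allowed for this using the arm's own position.
- **Tote insertion:** one foot-edge reading there was about 4–6 mm off, but the module went in with no side force, so I disregarded it.
- **Red module in the carton:** the final top view puts its cap about 4 mm from the cell centre I had measured from the rim, while the arm's position at release puts it within about 1 mm. Both are inside the 8 mm limit.
- **Reds in the side view:** the three red caps merged into one patch there, so the side view gives no separate check of the red module.

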